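# Aim the jug tipper and pour the walnuts into the bowl

### The arm

A 6-joint arm with a two-finger parallel gripper is mounted at the origin on the work surface. World frame = base frame: x ahead of the robot, y to its left, z up, the work surface at z = 0. Lengths are in m, angles in rad, forces in N, time in s.
With the tool pointing down it reaches from about 0.35 to 0.925 m from the base axis. Payload 6.4 kg.
Tool frame: the origin (TCP) lies midway between the tips of the shut fingers; the grasp point (between the pads) lies 19 mm behind it (ctrl.pinch_z is the distance from the TCP to the grasp point, in m); z points along the fingers, y is the line along which they close (so a half turn about z gives the same grasp; the last joint's range is limited). The gripper opens to 94 mm and grips with 3 to 60 N. Pads are 16 mm wide; open, the fingers measure 119 mm over their backs; the gripper's body (75 mm by 177 mm) begins 78 mm behind the grasp point.
Start: joints at [1.113, 0.245, 1.558, -0, 1.339, -0.174], TCP at [0.182, 0.624, 0.179] pointing down, gripper open.
Joint ranges: [-3.13, 3.13], [-1.02, 2.26], [0.13, 2.54], [-0.95, 4.09], [0.21, 2.88], [-2.74, 2.74]. Speed limits (rad/s): [2.57, 2.57, 3.14, 3.14, 3.14, 3.14].

### API

Orientations are given as a unit quaternion [x, y, z, w].
In Python, from plant import ctrl gives the robot as it stands.
- The arm moves only by the tool drive_effector, called by a JSON object that holds its "name" and its "arguments". Schema: {"type":"object","properties":{"rows":{"type":"array","items":{"type":"object","properties":{"rx":{"type":"number"},"ry":{"type":"number"},"rz":{"type":"number"},"dx":{"type":"number"},"dy":{"type":"number"},"dz":{"type":"number"},"finger_gap":{"type":"number"}},"additionalProperties":false,"required":["finger_gap"]},"minItems":1,"maxItems":8},"squeeze":{"type":"number"},"only":{"type":"string"},"quiet":{"type":"boolean"},"lines":{"type":"string"}},"required":["rows"],"additionalProperties":false}. rows is a list of rows, 1 to 8 of them, each an object with the fields rx, ry, rz (a rotation vector in parts of the range, where 1.0 means 2 rad), dx, dy, dz (the shift in shares of the most that a row can go, 1 being 62.5 mm), finger_gap (the finger opening in m); a field left out counts as zero (the opening has to be given); each row shifts and turns the commanded pose from where the row before left it, along the tool's axes as they then stand; what a row does not reach is not made up. A row lasts 1/8 s, in which the tool goes at most 0.0625 m and 0.188 rad, less where a joint would pass 70% of its speed; a pose out of reach is approached as far as the arm can. The fingers move at their own pace and stop on an object; squeeze is the grip in N (left out, the last holds). Time passes only in rows, so rows that do not move let the fingers close. The tool returns the time, the measured TCP pose, the force, the opening and the grip force at its end. only (a regular expression) keeps the lines of the reply that match it, lines (a string "A,B") keeps lines A to B, and quiet returns only ok. Shift and turn numbers lie between -1 and 1, and a call with a number outside is refused. Input that does not fit is refused with a message, and nothing moves.
- ctrl.read_state(): the state, without advancing time (a new reading comes with each control period).
- ctrl.get_image(name): name is "side" or "top"; returns the picture (420x560x3 uint8, red, green, blue); there is no depth.
- ctrl.get_calibration(name): a dict with "fx", "fy", "cx", "cy" (pixels), "extrinsics" (4x4, takes a point from camera to world coordinates). Camera axes: x right, y up, looking along -z (the intrinsics and any distortion apply to the point x, -y, -z); pixel columns grow to the right and rows downward; lengths in m; the calibration is good to about 2 mm. A picture is of the moment at which its call begins. get_calibration takes no time and is no camera call.
- ctrl.job_done(): hands the job in; it is judged then, once.
The state is a dict: "t": time; "joint_positions": joint angles; "joint_velocities": joint speeds; "tau": joint torques, N m; "tool_pos": TCP position; "orientation": TCP orientation; "ft_force": force on the tool from outside, world axes, zero at the start; "wrist_torque": the same for the moment, N m; "width": finger opening in m; "grip_force": force on a finger pad.
Only numpy, scipy, OpenCV 4.12 (cv2) and the standard library are available. Lean on these libraries where they do the work, as an engineer would, in place of code of your own. Each camera call takes 0.05 s, during which the arm holds its last target. There are 200 camera calls.

### The job

Swing the jug round on its swivel stand until the spout faces the deep bowl (not the flat plate), then tip it right over so that all four walnuts roll out of the spout into the bowl, and let the jug back down upright. Keep the jug upright until it faces the bowl, do not touch the walnuts yourself, and leave the bowl, plate, jar, mug and tin where they stand.

Things in the scene. Friction and masses are not known exactly. Their poses are not given: they have to be found in the camera images.
- stand: Fixed foot of the jug tipper, grey disc of 150 mm diameter, with a column; origin at the centre of its underside on the table, z up. The swivel axis is the vertical through this origin. Its own yaw differs from start to start.
- swivel (a joint): Turn of the turntable and jug on the stand, rad, counterclockwise from above positive; at 0 the spout points along the stand's +x, so spout heading = stand yaw + this value. Range -2.8 to 2.8. Stiff (about 0.15 N m of friction), stays where it is left. Turntable top, on which the jug stands, is 90 mm above the table.
- tip (a joint): Tip of the jug on its hinge, rad: 0 upright at rest, growing as it tips towards its spout, end stop at 1.85. A spring brings it back upright when let go (about 0.3 N m to overcome, lightly damped). The walnuts roll out from about 1.6 rad on and need about a second at the end stop.
- aim (a point): Centre of the turntable's top, on the swivel axis 90 mm above the table; its x axis points where the spout points, z up.
- handle (a point): Point on the outer face of the jug's handle, mid-width: 105 mm from the swivel axis, across from the spout, 220 mm above the table when upright. White strap 20 mm wide, 8 mm thick, in the upright plane of the spout: its straight back runs from 116 to 255 mm high, its top piece leads inwards to the rim; 40 mm gap to the jug wall. x to the spout, z up at rest.
- spout (a point): Tip of the jug's V-shaped spout, across from the handle, 90 mm from the swivel axis, 232 mm above the table upright; at the end stop 0.17 m from the axis, 75 mm high. Jug: white plastic, round, 100 mm wide at the foot, 114 mm at the rim, 135 mm tall (rim 225 mm above the table), walls 4 mm, in a steel ring.
- bowl: White open bowl, 180 mm across the rim, 55 mm tall; loose, about 0.5 kg; origin at the centre of its underside. Stands some 0.2 m from the swivel axis.
- plate: Flat white plate, 170 mm across, 20 mm tall, loose; origin at the centre of its underside; on the other side of the stand from the bowl. Leave it.
- walnut0: Walnut, brown ball of 30 mm diameter, about 12 g, origin at its centre; starts on the floor of the jug.
- walnut1: Walnut, as walnut0.
- walnut2: Walnut, as walnut0.
- walnut3: Walnut, as walnut0.
- jar: Glass jar with steel cap, 54 mm across, 85 mm tall, between bowl and plate; origin under its centre. Leave it.
- mug: Blue mug, 80 mm across, 90 mm tall, at the left of the table; origin under its centre. Leave it.
- tin: Tin can, 66 mm across, 110 mm tall, at the right of the table; origin under its centre. Leave it.
- hinge (a point): Middle of the level axle on which the jug tips: 70 mm from the swivel axis on the spout's side, 125 mm above the table. x axis to the spout, y along the axle.

How it is judged:
On the way, in this order (a step that is already met when the one before it is completed fails the run):
1. the upright jug's spout faces the bowl (x of bowl in the frame of aim above 0.1 m and y of bowl in the frame of aim between -0.055 and 0.055 m and value of joint tip below 0.2 rad), for 0.2 s.
2. all four walnuts have been poured into the bowl (horizontal distance between each of walnut0, walnut1, walnut2, walnut3 and bowl below 0.075 m and height (world z) of each of walnut0, walnut1, walnut2, walnut3 below 0.065 m), for 0.2 s.
At the end, for the whole second after the job is handed in: All four walnuts lie in the bowl (each within 75 mm of its centre seen from above, centre under 65 mm high, not flying about), the bowl is upright and the jug is back upright within 0.1 rad (all of step 2 and value of joint tip below 0.1 rad and angle between bowl's own z axis and vertical below 0.1 rad and linear speed of each of walnut0, walnut1, walnut2, walnut3 below 0.25 m/s); the robot touches nothing.
It fails at once if the jug is tipped by more than 0.5 rad while its spout does not face the bowl (bowl centre more than 70 mm to the side of the spout's line) (value of joint tip above 0.5 rad and not (x of bowl in the frame of aim above 0.1 m and y of bowl in the frame of aim between -0.07 and 0.07 m)).
It fails at once if the bowl, plate, jar, mug or tin is moved by more than 30 mm (distance of any of bowl, plate, jar, mug, tin from where it was at the start of the episode above 0.03 m).
It fails at once if the robot touches a walnut (contact force between any of the arm, the fingers and walnut0 above 0.3 N or contact force between any of the arm, the fingers and walnut1 above 0.3 N or contact force between any of the arm, the fingers and walnut2 above 0.3 N or contact force between any of the arm, the fingers and walnut3 above 0.3 N).
It also fails if it takes over 67 s, if anything falls off the work surface, if the arm or the gripper's body presses on something with over 40 N, if the wrist force passes 120 N, or if a joint passes its speed limit or range.

## Working session

There is one attempt and no reset: what is moved stays moved. The work goes in short steps, Python scripts to look and compute and a tool call to move; the robot and the scene stay as the last step left them, time stands still between calls to the robot, and variables do not carry over. Pictures are saved under pics/ and viewed, at most 10 in all, crops included, and the job is handed in when it is done.

```bash
ls; mkdir -p pics; python3 - <<'E'
from plant import ctrl
import cv2
for n in("top","side"):
    cv2.imwrite(f"pics/{n}0.png",ctrl.get_image(n)[:,:,::-1])
    c=ctrl.get_calibration(n);print(n,c)
s=ctrl.read_state();print(s,ctrl.pinch_z)
E
```

```text
pics
plant.py
top {'fx': 475.59210500862787, 'fy': 475.59210500862787, 'cx': 276.63072363455115, 'cy': 209.22562208625948, 'extrinsics': array([[-0.00341547,  0.99413361, -0.10810508,  0.46995754],
       [-0.99975247, -0.00577133, -0.02148688,  0.00347852],
       [-0.02198474,  0.10800494,  0.99390724,  1.56281884],
       [ 0.        ,  0.        ,  0.        ,  1.        ]])}
side {'fx': 505.26127926660354, 'fy': 505.26127926660354, 'cx': 283.69274917537297, 'cy': 207.11572098476051, 'extrinsics': array([[ 0.92767695,  0.20474223, -0.31224364,  0.08256238],
       [-0.37287253,  0.55173613, -0.74602501, -1.24349321],
       [ 0.01953328,  0.80849729,  0.58817565,  1.12029565],
       [ 0.        ,  0.        ,  0.        ,  1.        ]])}
{'t': 0.1, 'joint_positions': array([ 1.11289068e+00,  2.45716536e-01,  1.55886322e+00,  2.09425431e-05,
        1.33867764e+00, -1.74094421e-01]), 'joint_velocities': array([-0.00067907, -0.0017989 , -0.00271456,  0.00117386, -0.00094531,
        0.00074784]), 'tau': array([ 1.13962909e-03, -4.16916239e+01, -3.15525162e+01,  6.86396565e-02,
        3.09482287e-02, -6.73248132e-05]), 'tool_pos': array([0.18174173, 0.62348654, 0.17808883]), 'orientation': array([ 1.41432172e-01,  9.89947598e-01, -7.87990400e-04, -2.68357390e-04]), 'ft_force': array([-0.30946015, -0.03087444,  0.23904258]), 'wrist_torque': array([-0.00415057, -0.02237899,  0.01785184]), 'grip_force': 0.0, 'width': 0.09367518250122538} 0.0188
```

View pics/top0.png

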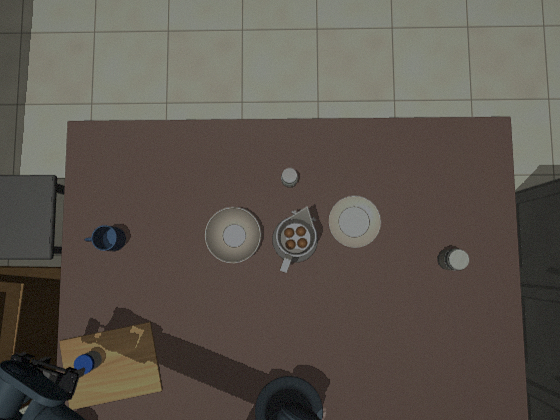

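View pics/side0.png

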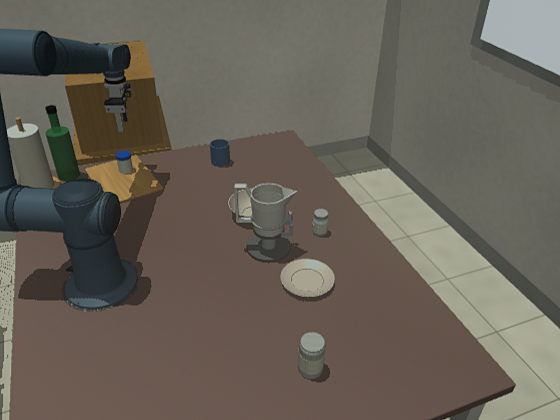

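The top view shows the bowl at about (233,235), the plate at (355,221), the jar at (289,177), the jug at (296,240) with its spout at about (311,208), and the handle at (286,267). I'll enlarge it.

```bash
cat > h.py <<'E'
from plant import ctrl
import numpy as np,cv2
def ray(n,u,v,z):
    c=ctrl.get_calibration(n);E=c["extrinsics"]
    d=E[:3,:3]@np.array([(u-c["cx"])/c["fx"],-(v-c["cy"])/c["fy"],-1]);o=E[:3,3]
    return o+d*(z-o[2])/d[2]
def proj(n,p):
    c=ctrl.get_calibration(n);E=c["extrinsics"]
    q=E[:3,:3].T@(np.array(p)-E[:3,3])
    return np.array([c["cx"]+c["fx"]*q[0]/-q[2],c["cy"]-c["fy"]*q[1]/-q[2]])
E
python3 - <<'E'
from h import *
im=cv2.imread("pics/top0.png")[165:285,195:395]
cv2.imwrite("pics/c0.png",cv2.resize(im,None,fx=4,fy=4,interpolation=cv2.INTER_CUBIC))
print(ray("top",233,235,.055),ray("top",311,208,.232),ray("top",286,267,.25),ray("top",296,238,.225))
E
```

```text
[0.55238305 0.17502829 0.055     ] [ 0.61761294 -0.06442037  0.232     ] [0.4533712  0.00672664 0.25      ] [ 0.53384486 -0.02174646  0.225     ]
```

View pics/c0.png

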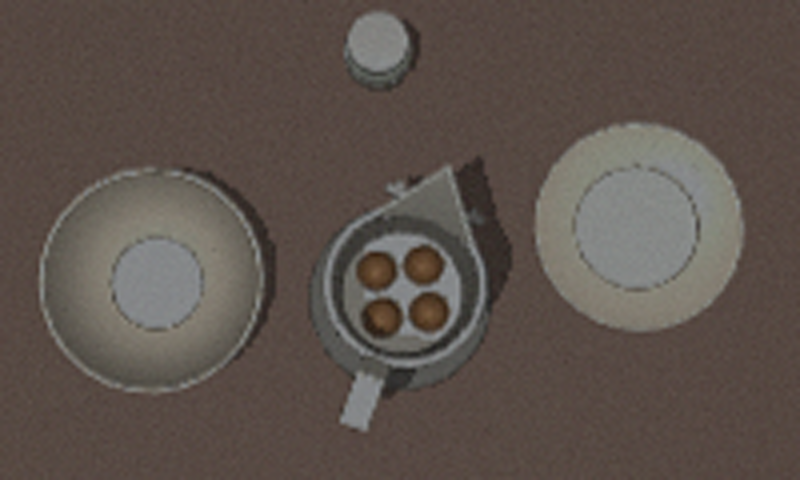

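The crop shows the spout tip at crop (449,167), the handle's outer end at (355,428), and the bowl rim centred at (152,280).

```bash
python3 - <<'E'
from h import *
f=lambda x,y,z:ray("top",195+(x+.5)/4-.5,165+(y+.5)/4-.5,z)
sp=f(449,167,.232);ha=f(355,428,.255);b=f(152.5,280,.055);r=f(406,285,.225);pl=f(640,227,.02);j=f(378,42,.085)
d=(sp-ha)[:2];L=np.hypot(*d);d/=L
a=ha[:2]+d*105*L/195/1
print("spout",sp,"handle",ha,"L",L,"rim",r,"bowl",b,"plate",pl,"jar",j)
print("axis",a,"heading",np.degrees(np.arctan2(d[1],d[0])),"bowl dir",np.degrees(np.arctan2(*(b[:2]-a)[::-1])),np.hypot(*(b[:2]-a)))
for p in [a.tolist()+[.225],ha,sp]: print(proj("side",p))
E
```

```text
spout [ 0.6222804  -0.05288312  0.232     ] handle [0.44093567 0.01394067 0.255     ] L 0.1932649246571404 rim [ 0.53981145 -0.02214417  0.225     ] bowl [0.55357847 0.17583232 0.055     ] plate [ 0.59666419 -0.2160345   0.02      ] jar [ 0.73848523 -0.00429655  0.085     ]
axis [ 0.53858283 -0.02204137] heading -20.228359176272644 bowl dir 85.66618663247002 0.19844108695236604
[267.73945301 193.2255882 ]
[234.00356792 185.21997991]
[296.29429847 191.36778516]
```

The rows are not in the units I measure in: shifts go in shares of 62.5 mm and turns go in shares of 2 rad. I convert before sending: -0.055 m is -0.88, -0.0428 m is -0.6848.

{"name": "drive_effector", "arguments": {"rows": [{"dz":-0.88, "finger_gap":0.094}, {"dz":-0.88, "finger_gap":0.094}, {"dz":-0.88, "finger_gap":0.094}, {"dz":-0.88, "finger_gap":0.094}, {"dx":-0.5632, "dy":-0.6848, "finger_gap":0.094}, {"dx":-0.5632, "dy":-0.6848, "finger_gap":0.094}, {"dx":-0.5632, "dy":-0.6848, "finger_gap":0.094}, {"dx":-0.5632, "dy":-0.6848, "finger_gap":0.094}], "squeeze": 30}}

```text
t: 1.1
tool_pos: [0.2695, 0.4185, 0.3985]
orientation: [0.141, 0.99, -0.0, -0.0]
ft_force: [1.4, -0.6, 0.6]
width: 0.0942
grip_force: 0.0
```

{"name": "drive_effector", "arguments": {"rows": [{"dx":-0.5632, "dy":-0.6848, "finger_gap":0.094}, {"dx":-0.5632, "dy":-0.6848, "finger_gap":0.094}, {"dx":-0.5632, "dy":-0.6848, "finger_gap":0.094}, {"dx":-0.5632, "dy":-0.6848, "finger_gap":0.094}, {"dx":-0.5632, "dy":-0.6848, "finger_gap":0.094}, {"dx":-0.5632, "dy":-0.6848, "finger_gap":0.094}, {"dx":-0.5632, "dy":-0.6848, "finger_gap":0.094}, {"dx":-0.5632, "dy":-0.6848, "finger_gap":0.094}]}}

```text
t: 2.1
tool_pos: [0.4439, 0.0109, 0.3988]
orientation: [0.142, 0.99, 0.0, -0.0]
ft_force: [0.3, 0.3, -1.0]
width: 0.0941
grip_force: 0.0
```

{"name": "drive_effector", "arguments": {"rows": [{"rz":0.0935, "finger_gap":0.094}, {"rz":0.0935, "finger_gap":0.094}, {"rz":0.0935, "finger_gap":0.094}, {"rz":0.0935, "finger_gap":0.094}, {"rz":0.0935, "finger_gap":0.094}, {"rz":0.0935, "finger_gap":0.094}, {"rz":0.0935, "finger_gap":0.094}, {"rz":0.0935, "finger_gap":0.094}]}}

```text
t: 3.1
tool_pos: [0.4435, 0.0127, 0.3986]
orientation: [0.779, 0.627, -0.0, -0.0]
ft_force: [0.4, 0.3, 0.6]
width: 0.0943
grip_force: 0.0
```

{"name": "drive_effector", "arguments": {"rows": [{"rz":0.0935, "finger_gap":0.094}, {"rz":0.0935, "finger_gap":0.094}, {"rz":0.0935, "finger_gap":0.094}, {"rz":0.0935, "finger_gap":0.094}, {"rz":0.0935, "finger_gap":0.094}, {"rz":0.0935, "finger_gap":0.094}, {"rz":0.0935, "finger_gap":0.094}, {"rz":0.0935, "finger_gap":0.094}]}}

```text
t: 4.1
tool_pos: [0.4435, 0.0127, 0.3986]
orientation: [0.998, -0.07, -0.0, -0.0]
ft_force: [0.2, 1.5, 0.5]
width: 0.0944
grip_force: 0.0
```

```bash
cat >> h.py <<'E'
from scipy.spatial.transform import Rotation as Ro
A=np.array([.5386,-.0220])
def st():
    s=ctrl.read_state();R=Ro.from_quat(s["orientation"]).as_matrix()
    y=R[:,0];print("t",s["t"],"tcp",s["tool_pos"].round(4),"heading(tool x)",np.degrees(np.arctan2(y[1],y[0])).round(2),"z",R[:,2].round(3),"q",s["joint_positions"].round(2),"F",s["ft_force"].round(1),"w",round(s["width"],4),"g",s["grip_force"])
    return s["tool_pos"],R
E
python3 - <<'E'
from h import *
p,R=st()
h=np.radians(-20.2);t=np.r_[A-.101*np.array([np.cos(h),np.sin(h)]),.196]
print(R.T@(t-p))
E
```

```text
t 4.1 tcp [0.4435 0.0127 0.3986] heading(tool x) -8.04 z [-0.001  0.    -1.   ] q [-0.23 -0.35  1.74 -0.    1.75  1.48] F [0.2 1.5 0.5] w 0.0944 g 0.0
[ 4.87681751e-04 -1.81217456e-04  2.02578429e-01]
```

To row units: 0.05 m is 0.8, 0.106 rad / 2 = 0.053.

{"name": "drive_effector", "arguments": {"rows": [{"rz":0.053, "finger_gap":0.094}, {"rz":0.053, "finger_gap":0.094}, {"dz":0.8, "finger_gap":0.094}, {"dz":0.8, "finger_gap":0.094}, {"dz":0.8, "finger_gap":0.094}, {"dz":0.8, "finger_gap":0.094}, {"finger_gap":0.06}], "squeeze": 30}}

```text
t: 4.97
tool_pos: [0.4406, 0.0134, 0.195]
orientation: [0.985, -0.172, -0.005, -0.0]
ft_force: [-0.1, -0.8, 0.1]
width: 0.0874
grip_force: 0.0
```

```bash
python3 - <<'E'
from h import *
p,R=st()
a=cv2.imread("pics/top0.png")
im=ctrl.get_image("side")[:,:,::-1][120:280,160:360]; im2=ctrl.get_image("top")[:,:,::-1][185:305,215:365]
f=lambda i:cv2.resize(i,(400,int(i.shape[0]*400/i.shape[1])),interpolation=cv2.INTER_CUBIC)
cv2.imwrite("pics/c1.png",np.hstack([f(im),f(im2)]))
E
```

```text
t 4.975 tcp [0.4406 0.0134 0.195 ] heading(tool x) -19.84 z [-0.009  0.002 -1.   ] q [-0.23 -0.28  2.05  0.    1.38  1.69] F [-0.1 -0.8  0.1] w 0.0874 g 0.0
```

View pics/c1.png

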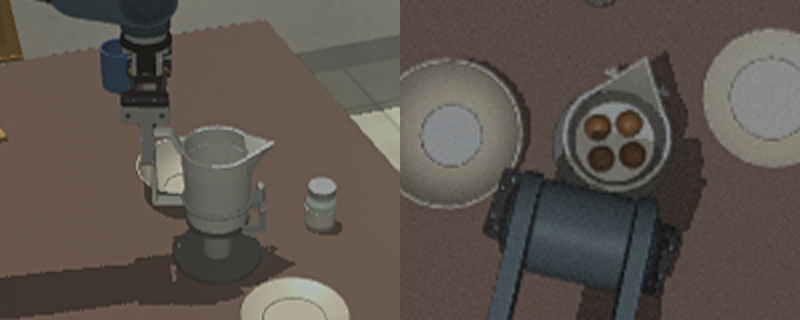

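The fingers straddle the handle strap, with the gripper body clear of it and the jug undisturbed. I'll close and start the swivel.

{"name": "drive_effector", "arguments": {"rows": [{"finger_gap":0.0}, {"finger_gap":0.0}, {"finger_gap":0.0}, {"finger_gap":0.0}, {"finger_gap":0.0}, {"finger_gap":0.0}], "squeeze": 30}}

```text
t: 5.82
tool_pos: [0.4437, 0.0127, 0.199]
orientation: [0.985, -0.172, -0.0, -0.0]
ft_force: [0.5, 0.6, 0.5]
width: 0.0202
grip_force: 30.3
```

```bash
python3 -c "
from h import *
st()"
```

```text
t 5.825 tcp [0.4437 0.0127 0.199 ] heading(tool x) -19.84 z [-0.  0. -1.] q [-0.23 -0.28  2.04  0.    1.38  1.69] F [0.5 0.6 0.5] w 0.0202 g 30.32558646518737
```

{"name": "drive_effector", "arguments": {"rows": [{"rz":-0.05, "dy":0.1616, "finger_gap":0}, {"rz":-0.05, "dy":0.1616, "finger_gap":0}]}}

```text
t: 6.08
tool_pos: [0.4383, -0.0069, 0.1989]
orientation: [0.997, -0.072, 0.001, -0.0]
ft_force: [5.0, -1.3, -3.7]
width: 0.0197
grip_force: 30.1
```

```bash
python3 -c "
from h import *
p,R=st();print('r',np.hypot(*(p[:2]-A)), 'dir',np.degrees(np.arctan2(*(A-p[:2])[::-1])))"
```

```text
t 6.075 tcp [ 0.4383 -0.0069  0.1989] heading(tool x) -8.21 z [ 0.002 -0.    -1.   ] q [-0.28 -0.3   2.05  0.    1.38  1.44] F [ 5.  -1.3 -3.7] w 0.0197 g 30.091619344311766
r 0.1014223829255335 dir -8.573121585271153
```

To row units: 0.0101 m is 0.1616, 0.0005 m is 0.008, -0.1 rad / 2 = -0.05.

{"name": "drive_effector", "arguments": {"rows": [{"rz":-0.05, "dx":0.008, "dy":0.1616, "finger_gap":0}, {"rz":-0.05, "dx":0.008, "dy":0.1616, "finger_gap":0}, {"rz":-0.05, "dx":0.008, "dy":0.1616, "finger_gap":0}, {"rz":-0.05, "dx":0.008, "dy":0.1616, "finger_gap":0}, {"finger_gap":0}]}}

```text
t: 6.7
tool_pos: [0.4399, -0.0477, 0.1991]
orientation: [0.992, 0.125, -0.0, 0.001]
ft_force: [-0.5, -3.5, 1.0]
width: 0.0199
grip_force: 30.0
```

```bash
python3 -c "
from h import *
p,R=st();print('r',np.hypot(*(p[:2]-A)), 'dir',np.degrees(np.arctan2(*(A-p[:2])[::-1])))"
```

```text
t 6.7 tcp [ 0.4399 -0.0477  0.1991] heading(tool x) 14.4 z [-0.    -0.001 -1.   ] q [-0.36 -0.29  2.04 -0.    1.38  0.96] F [-0.5 -3.5  1. ] w 0.0199 g 30.03507685207296
r 0.10197105499496503 dir 14.58588788672963
```

To row units: 0.0105 m is 0.168, 0.0006 m is 0.0096, -0.1035 rad / 2 = -0.0518.

{"name": "drive_effector", "arguments": {"rows": [{"rz":-0.0518, "dx":0.0096, "dy":0.168, "finger_gap":0}, {"rz":-0.0518, "dx":0.0096, "dy":0.168, "finger_gap":0}, {"rz":-0.0518, "dx":0.0096, "dy":0.168, "finger_gap":0}, {"rz":-0.0518, "dx":0.0096, "dy":0.168, "finger_gap":0}, {"rz":-0.0518, "dx":0.0096, "dy":0.168, "finger_gap":0}, {"rz":-0.0518, "dx":0.0096, "dy":0.168, "finger_gap":0}]}}

```text
t: 7.45
tool_pos: [0.4728, -0.1011, 0.2]
orientation: [0.906, 0.424, -0.002, 0.002]
ft_force: [-6.0, -7.8, 4.2]
width: 0.0197
grip_force: 30.2
```

{"name": "drive_effector", "arguments": {"rows": [{"rz":-0.0518, "dx":0.0096, "dy":0.168, "finger_gap":0}, {"rz":-0.0518, "dx":0.0096, "dy":0.168, "finger_gap":0}, {"rz":-0.0518, "dx":0.0096, "dy":0.168, "finger_gap":0}, {"rz":-0.0518, "dx":0.0096, "dy":0.168, "finger_gap":0}, {"rz":-0.0518, "dx":0.0096, "dy":0.168, "finger_gap":0}, {"rz":-0.0518, "dx":0.0096, "dy":0.168, "finger_gap":0}, {"finger_gap":0}, {"finger_gap":0}]}}

```text
t: 8.45
tool_pos: [0.5321, -0.1256, 0.201]
orientation: [0.734, 0.68, -0.002, 0.004]
ft_force: [-0.4, -11.2, 3.7]
width: 0.0196
grip_force: 30.0
```

```bash
python3 - <<'E'
from h import *
p,R=st();print('r',np.hypot(*(p[:2]-A)), 'dir',np.degrees(np.arctan2(*(A-p[:2])[::-1])))
im=ctrl.get_image("side")[:,:,::-1][120:280,160:360]; im2=ctrl.get_image("top")[:,:,::-1][165:285,195:345]
f=lambda i:cv2.resize(i,(400,int(i.shape[0]*400/i.shape[1])),interpolation=cv2.INTER_CUBIC)
cv2.imwrite("pics/c2.png",np.hstack([f(im),f(im2)]))
E
```

```text
t 8.45 tcp [ 0.5321 -0.1256  0.201 ] heading(tool x) 85.61 z [ 0.003 -0.009 -1.   ] q [-0.44 -0.02  1.8  -0.01  1.35 -0.36] F [ -0.4 -11.2   3.7] w 0.0196 g 29.97642715461552
r 0.10383011169675789 dir 86.4331607024552
```

View pics/c2.png

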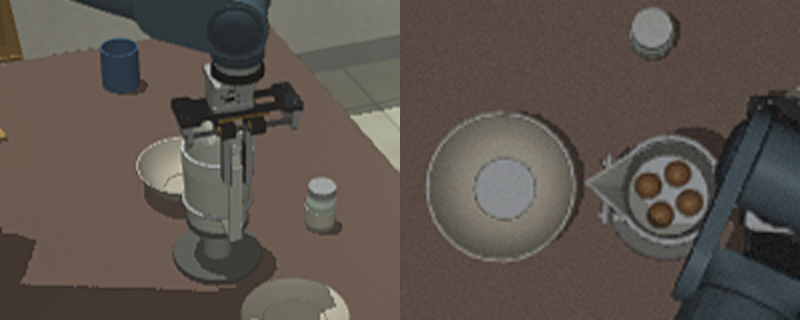

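The spout now points straight at the bowl's centre, with the jug upright and the walnuts inside. Next I'll work out the tipping arc.

```bash
python3 - <<'E'
from h import *
g=np.array([-.172+0j+.0945j])[0]
th=np.arange(0,1.86,.1156)
p=g*np.exp(-1j*th);d=np.diff(p)
for t,q in zip(th[1:],d): print(round(t,3),round(q.real,4),round(-q.imag,4))
E
```

```text
0.116 0.012 -0.0192
0.231 0.0142 -0.0177
0.347 0.0161 -0.0159
0.462 0.0179 -0.014
0.578 0.0194 -0.0118
0.694 0.0206 -0.0095
0.809 0.0215 -0.0071
0.925 0.0222 -0.0045
1.04 0.0226 -0.0019
1.156 0.0227 0.0007
1.272 0.0224 0.0033
1.387 0.0219 0.0059
1.503 0.0211 0.0083
1.618 0.02 0.0107
1.734 0.0186 0.0129
1.85 0.017 0.015
```

To row units: -0.0192 m is -0.3072, 0.0179 m is 0.2864.

{"name": "drive_effector", "arguments": {"rows": [{"dx":0.192, "dz":-0.3072, "finger_gap":0}, {"dx":0.2272, "dz":-0.2832, "finger_gap":0}, {"dx":0.2576, "dz":-0.2544, "finger_gap":0}, {"dx":0.2864, "dz":-0.224, "finger_gap":0}], "squeeze": 15}}

```text
t: 9.05
tool_pos: [0.5359, -0.0594, 0.265]
orientation: [0.733, 0.68, 0.001, -0.001]
ft_force: [8.3, 2.8, -12.3]
width: 0.0197
grip_force: 15.0
```

```bash
python3 -c "
from h import *
st()"
```

```text
t 9.05 tcp [ 0.5359 -0.0594  0.265 ] heading(tool x) 85.73 z [ 0.     0.003 -1.   ] q [-0.32 -0.08  1.74  0.    1.48 -0.25] F [  8.3   2.8 -12.3] w 0.0197 g 14.969895869362517
```

To row units: 0.0227 m is 0.3632, 0.0226 m is 0.3616.

{"name": "drive_effector", "arguments": {"rows": [{"dx":0.3104, "dz":-0.1888, "finger_gap":0}, {"dx":0.3296, "dz":-0.152, "finger_gap":0}, {"dx":0.344, "dz":-0.1136, "finger_gap":0}, {"dx":0.3552, "dz":-0.072, "finger_gap":0}, {"dx":0.3616, "dz":-0.0304, "finger_gap":0}, {"dx":0.3632, "dz":0.0112, "finger_gap":0}]}}

```text
t: 9.8
tool_pos: [0.5442, 0.0672, 0.2982]
orientation: [0.733, 0.68, -0.002, -0.0]
ft_force: [2.5, -3.9, -12.0]
width: 0.0199
grip_force: 15.0
```

```bash
python3 - <<'E'
from h import *
st()
im=ctrl.get_image("side")[:,:,::-1][120:280,160:360]; im2=ctrl.get_image("top")[:,:,::-1][165:285,195:345]
f=lambda i:cv2.resize(i,(400,int(i.shape[0]*400/i.shape[1])),interpolation=cv2.INTER_CUBIC)
cv2.imwrite("pics/c3.png",np.hstack([f(im),f(im2)]))
E
```

```text
t 9.8 tcp [0.5442 0.0672 0.2982] heading(tool x) 85.74 z [-0.003 -0.003 -1.   ] q [-0.08 -0.07  1.68 -0.    1.54 -0.01] F [  2.5  -3.9 -12. ] w 0.0199 g 14.977730512619019
```

View pics/c3.png

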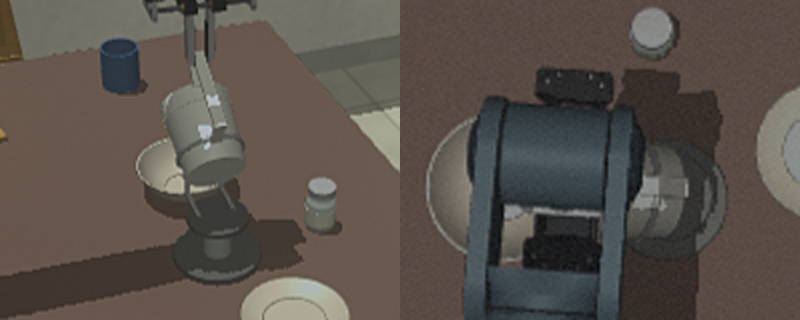

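The jug is about two-thirds tipped over the bowl, and the strap is still held.

To row units: 0.0224 m is 0.3584, 0.0219 m is 0.3504.

{"name": "drive_effector", "arguments": {"rows": [{"dx":0.3584, "dz":0.0528, "finger_gap":0}, {"dx":0.3504, "dz":0.0944, "finger_gap":0}, {"dx":0.3376, "dz":0.1328, "finger_gap":0}, {"dx":0.32, "dz":0.1712, "finger_gap":0}, {"dx":0.2976, "dz":0.2064, "finger_gap":0}, {"dx":0.24, "dz":0.2128, "finger_gap":0}, {"finger_gap":0}]}}

```text
t: 10.78
tool_pos: [0.5545, 0.1876, 0.2459]
orientation: [0.732, 0.681, 0.001, -0.001]
ft_force: [-0.7, 2.8, 5.0]
width: 0.0198
grip_force: 15.0
```

{"name": "drive_effector", "arguments": {"rows": [{"finger_gap":0}, {"finger_gap":0}, {"finger_gap":0}, {"finger_gap":0}, {"finger_gap":0}, {"finger_gap":0}, {"finger_gap":0}, {"finger_gap":0}]}}

```text
t: 11.78
tool_pos: [0.555, 0.1859, 0.2472]
orientation: [0.733, 0.68, 0.002, -0.0]
ft_force: [-0.5, 3.1, 5.5]
width: 0.0195
grip_force: 15.0
```

```bash
python3 - <<'E'
from h import *
st()
im=ctrl.get_image("side")[:,:,::-1][120:280,160:360]; im2=ctrl.get_image("top")[:,:,::-1][165:285,195:345]
f=lambda i:cv2.resize(i,(400,int(i.shape[0]*400/i.shape[1])),interpolation=cv2.INTER_CUBIC)
cv2.imwrite("pics/c4.png",np.hstack([f(im),f(im2)]))
E
```

```text
t 11.775 tcp [0.555  0.1859 0.2472] heading(tool x) 85.68 z [ 0.003  0.003 -1.   ] q [0.13 0.04 1.66 0.   1.44 0.2 ] F [-0.5  3.1  5.5] w 0.0195 g 15.003125807270408
```

View pics/c4.png

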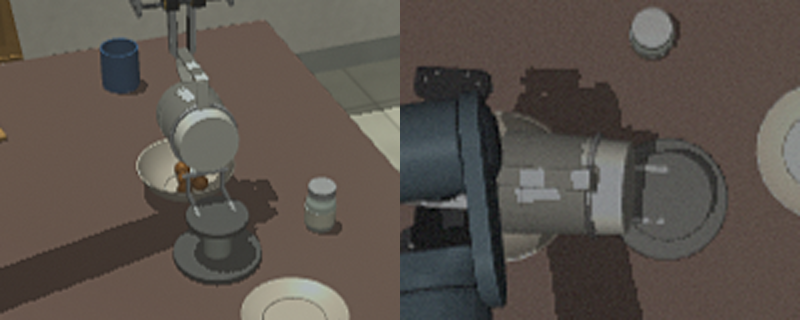

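At the end stop (about 1.84 rad), at least three walnuts are visible in the bowl. I'll hold one more second, then let it back down in reverse.

{"name": "drive_effector", "arguments": {"rows": [{"finger_gap":0}, {"finger_gap":0}, {"finger_gap":0}, {"finger_gap":0}, {"finger_gap":0}, {"finger_gap":0}, {"finger_gap":0}, {"finger_gap":0}]}}

```text
t: 12.88
tool_pos: [0.555, 0.186, 0.2473]
orientation: [0.733, 0.68, 0.002, -0.0]
ft_force: [-0.1, 2.7, 5.3]
width: 0.02
grip_force: 15.0
```

{"name": "drive_effector", "arguments": {"rows": [{"dx":-0.24, "dz":-0.2128, "finger_gap":0}, {"dx":-0.2976, "dz":-0.2064, "finger_gap":0}, {"dx":-0.32, "dz":-0.1712, "finger_gap":0}, {"dx":-0.3376, "dz":-0.1328, "finger_gap":0}, {"dx":-0.3504, "dz":-0.0944, "finger_gap":0}, {"dx":-0.3584, "dz":-0.0528, "finger_gap":0}, {"dx":-0.3632, "dz":-0.0112, "finger_gap":0}, {"dx":-0.3616, "dz":0.0304, "finger_gap":0}]}}

```text
t: 13.88
tool_pos: [0.5427, 0.019, 0.2997]
orientation: [0.734, 0.68, 0.001, 0.002]
ft_force: [5.7, -1.1, -0.3]
width: 0.0194
grip_force: 15.0
```

{"name": "drive_effector", "arguments": {"rows": [{"dx":-0.3552, "dz":0.072, "finger_gap":0}, {"dx":-0.344, "dz":0.1136, "finger_gap":0}, {"dx":-0.3296, "dz":0.152, "finger_gap":0}, {"dx":-0.3104, "dz":0.1888, "finger_gap":0}, {"dx":-0.2864, "dz":0.224, "finger_gap":0}, {"dx":-0.2576, "dz":0.2544, "finger_gap":0}, {"finger_gap":0}]}}

```text
t: 14.75
tool_pos: [0.5331, -0.1006, 0.2366]
orientation: [0.735, 0.679, -0.001, 0.003]
ft_force: [0.7, -5.9, 3.7]
width: 0.0202
grip_force: 15.0
```

```bash
python3 - <<'E'
from h import *
st()
im=ctrl.get_image("side")[:,:,::-1][120:280,160:360]; im2=ctrl.get_image("top")[:,:,::-1][165:285,195:345]
f=lambda i:cv2.resize(i,(400,int(i.shape[0]*400/i.shape[1])),interpolation=cv2.INTER_CUBIC)
cv2.imwrite("pics/c5.png",np.hstack([f(im),f(im2)]))
E
```

```text
t 14.75 tcp [ 0.5331 -0.1006  0.2366] heading(tool x) 85.46 z [ 0.002 -0.005 -1.   ] q [-0.39 -0.05  1.77 -0.    1.42 -0.31] F [ 0.7 -5.9  3.7] w 0.0202 g 15.026222239347362
```

View pics/c5.png

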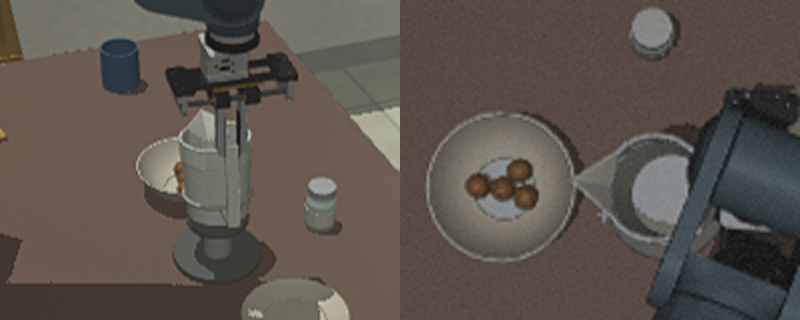

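All four walnuts lie in the bowl and the jug is empty. I'll finish the descent, release and retreat upward.

To row units: 0.018 m is 0.288, 0.0177 m is 0.2832.

{"name": "drive_effector", "arguments": {"rows": [{"dx":-0.2272, "dz":0.2832, "finger_gap":0}, {"dx":-0.176, "dz":0.288, "finger_gap":0}, {"finger_gap":0}, {"finger_gap":0.09}, {"finger_gap":0.09}, {"finger_gap":0.09}, {"finger_gap":0.09}, {"finger_gap":0.09}]}}

```text
t: 15.85
tool_pos: [0.5311, -0.121, 0.2001]
orientation: [0.733, 0.68, -0.0, -0.0]
ft_force: [0.4, 0.7, -0.7]
width: 0.0663
grip_force: 0.0
```

{"name": "drive_effector", "arguments": {"rows": [{"dx":-0.08, "dz":-0.48, "finger_gap":0.09}, {"dz":-0.8, "finger_gap":0.09}, {"dz":-0.8, "finger_gap":0.09}, {"dx":-0.8, "dz":-0.48, "finger_gap":0.09}, {"dx":-0.8, "finger_gap":0.09}, {"finger_gap":0.09}, {"finger_gap":0.09}, {"finger_gap":0.09}]}}

```text
t: 16.85
tool_pos: [0.5235, -0.2247, 0.3601]
orientation: [0.733, 0.681, 0.0, -0.0]
ft_force: [0.6, 1.0, -0.1]
width: 0.0899
grip_force: 0.0
```

```bash
python3 - <<'E'
from h import *
st()
im=ctrl.get_image("side")[:,:,::-1][120:280,160:360]; im2=ctrl.get_image("top")[:,:,::-1][165:285,195:345]
f=lambda i:cv2.resize(i,(400,int(i.shape[0]*400/i.shape[1])),interpolation=cv2.INTER_CUBIC)
cv2.imwrite("pics/c6.png",np.hstack([f(im),f(im2)]))
E
```

```text
t 16.85 tcp [ 0.5235 -0.2247  0.3601] heading(tool x) 85.79 z [-0.  0. -1.] q [-0.6  -0.03  1.53  0.    1.64 -0.53] F [ 0.6  1.  -0.1] w 0.0899 g 0.0
```

View pics/c6.png

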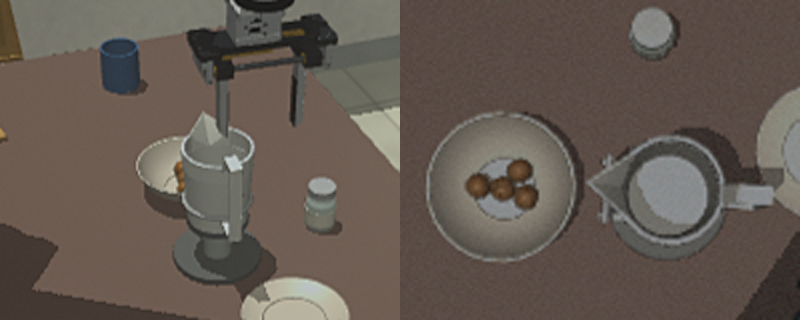

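The jug stands upright and empty, the four walnuts are in the bowl, and the robot is clear.

```bash
python3 -c "
from plant import ctrl
print(ctrl.job_done())"
```

```text
the job is handed in; nothing more can be done
None
```

The last pictures showed all four walnuts in the bowl and the jug upright and empty, with the gripper clear; I handed the job in at about 17 s, and no verdict came back.

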